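Rake waste glass into an even layer on the preheating tray

TASK

The six lumps of waste glass are crowded at one end of the preheating tray. Take the rake from its rest and use it to spread them in a single layer, so that exactly two lumps lie with their middles in each of the tray's three marked thirds, then hang the rake back in its rest. Touch the glass only with the rake, and leave the mug, steel cup, graphite paddle and spanner where they are.

Things in the scene. Friction and masses are not known exactly. Their poses are not given: they have to be found in the camera images.
- rake: short hand rake, about 0.22 kg. Origin: middle of the grip; x axis along the handle towards the head. Wooden handle 24 mm wide, 26 mm high, flat sides, from x = -95 to +40 mm; grasp it from above across its width at x = -20 to +10 mm. A 10 mm round steel neck runs on to x = 85 mm, then down to the head. It balances near x = -5 mm. At the start it hangs level in its rest, tines down.
- rake_tips (a point): middle of the row of tine tips, 85 mm ahead of the rake's origin and 70 mm below it; axes as the rake. The head is 94 mm wide (y axis): a crossbar with five flat tines 5 mm thick and 32 mm long; lumps cannot pass between them.
- rake_rest: grey steel rake rest, fixed: 150 x 70 mm foot, two upright plates 6 mm thick with open slots in their tops: at x = -72 mm (slot 31 mm wide, floor at z = 77 mm, for the handle) and x = +56 mm (19 mm wide, floor at z = 85 mm, for the neck). Plates reach z = 115 mm; slots flare at the top. Origin on the bench under the resting rake's grip; x axis towards its head. The rake goes straight up and out.
- rest_seat (a point): where the rake's origin is when the rake lies in its rest (90 mm above the rest's origin); axes as the rest, and the resting rake has the same axes.
- tray: dark steel tray, fixed, inside 176 mm (x) by 360 mm (y). Origin on the bench under its centre. Floor 4 mm thick, walls 4 mm thick, rim 27 mm above the bench. Two bright lines across the floor, with tabs on the rims, at y = -60 and +60 mm mark three thirds of 120 mm. At the start all lumps sit in the +y third (left, seen from the robot) in two loose rows of three along x, rows about 66 mm apart.
- tray_floor (a point): centre of the tray's inner floor (4 mm above the bench), axes as the tray; a lump lying flat has its origin 17 mm above it. The rake's tines slide over the lines freely.
- lump0: lump of pale green waste glass, faceted and roundish, 43 to 46 mm across and 34 mm high, 70 g; all six are alike. Origin: the middle of the lump (17 mm above its flat underside). It slides rather than rolls when pushed.
- lump1: lump of pale green waste glass, faceted and roundish, 43 to 46 mm across and 34 mm high, 70 g; all six are alike. Origin: the middle of the lump (17 mm above its flat underside). It slides rather than rolls when pushed.
- lump2: lump of pale green waste glass, faceted and roundish, 43 to 46 mm across and 34 mm high, 70 g; all six are alike. Origin: the middle of the lump (17 mm above its flat underside). It slides rather than rolls when pushed.
- lump3: lump of pale green waste glass, faceted and roundish, 43 to 46 mm across and 34 mm high, 70 g; all six are alike. Origin: the middle of the lump (17 mm above its flat underside). It slides rather than rolls when pushed.
- lump4: lump of pale green waste glass, faceted and roundish, 43 to 46 mm across and 34 mm high, 70 g; all six are alike. Origin: the middle of the lump (17 mm above its flat underside). It slides rather than rolls when pushed.
- lump5: lump of pale green waste glass, faceted and roundish, 43 to 46 mm across and 34 mm high, 70 g; all six are alike. Origin: the middle of the lump (17 mm above its flat underside). It slides rather than rolls when pushed.
- mug: bystander: pale mug, 82 x 114 x 94 mm, origin under its centre
- steel_cup: bystander: dark turned steel cup, 66 mm across, 38 mm high, origin under its centre
- graphite_paddle: bystander: graphite flat on a rod with a wooden grip, 260 mm long (y axis), 55 mm wide, origin under its centre
- spanner_17: bystander: open-ended spanner, 213 mm long (y axis), origin under its centre
Not all that is in view belongs to the job. Leave any red look-alike of the lump2 alone.

How it is judged:
On the way, in this order (a step that is already met when the one before it is completed fails the run):
1. the rake is lifted out of its rest (z of rake in the frame of rest_seat above 0.04 m), for 0.1 s.
2. the lumps lie two in each third of the tray, in a single layer ((y of each of lump0, lump1 in the frame of tray_floor above 0.06 m or y of each of lump0, lump2 in the frame of tray_floor above 0.06 m or y of each of lump0, lump3 in the frame of tray_floor above 0.06 m or y of each of lump0, lump4 in the frame of tray_floor above 0.06 m or y of each of lump0, lump5 in the frame of tray_floor above 0.06 m or y of each of lump1, lump2 in the frame of tray_floor above 0.06 m or y of each of lump1, lump3 in the frame of tray_floor above 0.06 m or y of each of lump1, lump4 in the frame of tray_floor above 0.06 m or y of each of lump1, lump5 in the frame of tray_floor above 0.06 m or y of each of lump2, lump3 in the frame of tray_floor above 0.06 m or y of each of lump2, lump4 in the frame of tray_floor above 0.06 m or y of each of lump2, lump5 in the frame of tray_floor above 0.06 m or y of each of lump3, lump4 in the frame of tray_floor above 0.06 m or y of each of lump3, lump5 in the frame of tray_floor above 0.06 m or y of each of lump4, lump5 in the frame of tray_floor above 0.06 m) and ((y of lump0 in the frame of tray_floor between -0.06 and 0.06 m and y of lump1 in the frame of tray_floor between -0.06 and 0.06 m) or (y of lump0 in the frame of tray_floor between -0.06 and 0.06 m and y of lump2 in the frame of tray_floor between -0.06 and 0.06 m) or (y of lump0 in the frame of tray_floor between -0.06 and 0.06 m and y of lump3 in the frame of tray_floor between -0.06 and 0.06 m) or (y of lump0 in the frame of tray_floor between -0.06 and 0.06 m and y of lump4 in the frame of tray_floor between -0.06 and 0.06 m) or (y of lump0 in the frame of tray_floor between -0.06 and 0.06 m and y of lump5 in the frame of tray_floor between -0.06 and 0.06 m) or (y of lump1 in the frame of tray_floor between -0.06 and 0.06 m and y of lump2 in the frame of tray_floor between -0.06 and 0.06 m) or (y of lump1 in the frame of tray_floor between -0.06 and 0.06 m and y of lump3 in the frame of tray_floor between -0.06 and 0.06 m) or (y of lump1 in the frame of tray_floor between -0.06 and 0.06 m and y of lump4 in the frame of tray_floor between -0.06 and 0.06 m) or (y of lump1 in the frame of tray_floor between -0.06 and 0.06 m and y of lump5 in the frame of tray_floor between -0.06 and 0.06 m) or (y of lump2 in the frame of tray_floor between -0.06 and 0.06 m and y of lump3 in the frame of tray_floor between -0.06 and 0.06 m) or (y of lump2 in the frame of tray_floor between -0.06 and 0.06 m and y of lump4 in the frame of tray_floor between -0.06 and 0.06 m) or (y of lump2 in the frame of tray_floor between -0.06 and 0.06 m and y of lump5 in the frame of tray_floor between -0.06 and 0.06 m) or (y of lump3 in the frame of tray_floor between -0.06 and 0.06 m and y of lump4 in the frame of tray_floor between -0.06 and 0.06 m) or (y of lump3 in the frame of tray_floor between -0.06 and 0.06 m and y of lump5 in the frame of tray_floor between -0.06 and 0.06 m) or (y of lump4 in the frame of tray_floor between -0.06 and 0.06 m and y of lump5 in the frame of tray_floor between -0.06 and 0.06 m)) and (y of each of lump0, lump1 in the frame of tray_floor below -0.06 m or y of each of lump0, lump2 in the frame of tray_floor below -0.06 m or y of each of lump0, lump3 in the frame of tray_floor below -0.06 m or y of each of lump0, lump4 in the frame of tray_floor below -0.06 m or y of each of lump0, lump5 in the frame of tray_floor below -0.06 m or y of each of lump1, lump2 in the frame of tray_floor below -0.06 m or y of each of lump1, lump3 in the frame of tray_floor below -0.06 m or y of each of lump1, lump4 in the frame of tray_floor below -0.06 m or y of each of lump1, lump5 in the frame of tray_floor below -0.06 m or y of each of lump2, lump3 in the frame of tray_floor below -0.06 m or y of each of lump2, lump4 in the frame of tray_floor below -0.06 m or y of each of lump2, lump5 in the frame of tray_floor below -0.06 m or y of each of lump3, lump4 in the frame of tray_floor below -0.06 m or y of each of lump3, lump5 in the frame of tray_floor below -0.06 m or y of each of lump4, lump5 in the frame of tray_floor below -0.06 m) and z of each of lump0, lump1, lump2, lump3, lump4, lump5 in the frame of tray_floor below 0.028 m and x of lump0 in the frame of tray_floor between -0.088 and 0.088 m and x of lump1 in the frame of tray_floor between -0.088 and 0.088 m and x of lump2 in the frame of tray_floor between -0.088 and 0.088 m and x of lump3 in the frame of tray_floor between -0.088 and 0.088 m and x of lump4 in the frame of tray_floor between -0.088 and 0.088 m and x of lump5 in the frame of tray_floor between -0.088 and 0.088 m and y of lump0 in the frame of tray_floor between -0.18 and 0.18 m and y of lump1 in the frame of tray_floor between -0.18 and 0.18 m and y of lump2 in the frame of tray_floor between -0.18 and 0.18 m and y of lump3 in the frame of tray_floor between -0.18 and 0.18 m and y of lump4 in the frame of tray_floor between -0.18 and 0.18 m and y of lump5 in the frame of tray_floor between -0.18 and 0.18 m), for 0.2 s.
At the end, for the whole second after the job is handed in: Each marked third of the tray holds the middles of exactly two lumps; all lie at rest inside it, middles under 28 mm above its floor (none on another). The rake is at rest in its rest: within 12 mm of its seat, handle within 0.12 rad of the rest's direction, upright within 0.15 rad (all of step 2 and distance between rake and rest_seat below 0.012 m and angle between the x axis of rake and the x axis of rest_seat, either way round below 0.12 rad and angle between rake's own z axis and vertical below 0.15 rad and linear speed of each of rake, lump0, lump1, lump2, lump3, lump4, lump5 below 0.02 m/s); the robot touches nothing.
It fails at once if a finger or the arm touches a lump of glass (contact force between any of the fingers, the arm and lump0 above 0.5 N or contact force between any of the fingers, the arm and lump1 above 0.5 N or contact force between any of the fingers, the arm and lump2 above 0.5 N or contact force between any of the fingers, the arm and lump3 above 0.5 N or contact force between any of the fingers, the arm and lump4 above 0.5 N or contact force between any of the fingers, the arm and lump5 above 0.5 N).
It fails at once if the mug, steel cup, graphite paddle or spanner is moved by more than 20 mm (distance of any of mug, steel_cup, graphite_paddle, spanner_17 from where it was at the start of the episode above 0.02 m).
It also fails if it takes over 61 s, if anything falls off the work surface, if the arm or the gripper's body presses on something with over 40 N, if the wrist force passes 120 N, or if a joint passes its speed limit or range.

ROBOT

A 7-joint arm with a two-finger parallel gripper is mounted at the origin on a cart in front of the work surface, level with it; the furniture and walls round the work are solid. World frame = base frame: x ahead of the robot, y to its left, z up, the work surface at z = 0. Lengths are in m, angles in rad, forces in N, time in s.
With the tool pointing down it reaches from about 0.425 to 0.925 m from the base axis. Payload 6.8 kg.
Tool frame: the origin (TCP) lies between the finger pads; the fingertips stand 17 mm ahead of it and the grasp point (between the pads) lies 2 mm behind it; z points along the fingers, y is the direction in which the jaws open and shut (so a half turn about z gives the same grasp; the last joint's range is limited). The gripper opens to 85 mm and grips with 20 to 120 N. Pads are 22 mm wide; open, the fingers measure 114 mm over their backs; the gripper's body (76 mm by 85 mm) begins 54 mm behind the grasp point. The pads swing forward as they close: fully open they stand 13 mm farther back than shut.
Start: joints at [-1.253, 0.477, 0.022, 1.555, -0.011, 1.109, -0.083], TCP at [0.279, 0.615, 0.248] pointing down, gripper open.
Joint ranges: [-2.96, 2.96], [-0.34, 2.1], [-1.41, 1.46], [0.24, 2.44], [-1.37, 4.51], [0.17, 1.92], [-2.96, 2.96]. Speed limits (rad/s): [2.39, 2.39, 3.14, 3.14, 3.14, 3.14, 3.14].

INTERFACE

Orientations are given as a unit quaternion [w, x, y, z].
In Python, from station import bot gives the robot as it stands. The module is installed in compiled form; this text tells all that it offers.
- The arm moves only by the tool carry_out, never from a script. Its argument "moves" is a list of rows, each a list of 3 entries, a list of its own where there are three numbers: the turn, a rotation vector about the tool's x, y, z in degrees, then the shift along the tool's x, y, z in cm, then the finger opening in cm, from 0 to 8.54. A call has 1 to 5 rows; each row is the pose to reach, as a shift and turn from the pose commanded when the call began, along the tool's axes at that moment; what a row does not reach only later rows make up. A row lasts 1/8 s, in which the tool goes at most 62.5 mm and 10.7 degrees, less where a joint would pass 70% of its speed; a pose out of reach is approached as far as the arm can. A call with a gripper value outside its range is refused whole. The fingers move at their own pace and stop on an object; "newtons" is the grip in N (left out, the last holds). Time passes only in rows, so rows that repeat a pose let the fingers close. It gives the time, the measured TCP pose, the force and the opening at its end, in the units of the state.
- bot.get_obs(): the state, without advancing time (a new reading comes with each control period).
- bot.read_camera(name): name is "scene" or "top" or "wrist"; returns the picture (400x640x3 uint8, red, green, blue); there is no depth.
- bot.camera_info(name): a dict with "vertical_fov" (degrees; the focal length in pixels is half the picture's height over the tangent of half this angle, whatever the lens; pixels are square), "cx", "cy" (the principal point, pixels), "k1" (the pictures are not rectified: a ray, as slopes to the right and down, at radius r is drawn at 1 + k1 r^2 times it, then the intrinsics apply), "position" and "attitude" of the camera in the world. Camera axes: x right, y up, looking along -z (the intrinsics and any distortion apply to the point x, -y, -z); pixel columns grow to the right and rows downward; lengths in m; the calibration is good to about 2 mm. A picture is of the moment at which its call begins: read the wrist's pose just before it. camera_info takes no time and is no camera call; for the wrist camera it gives the pose at the moment of the call.
- bot.hand_in(): hands the job in, once; it reports no verdict.
Trained networks look in the newest picture that a camera, given by its name, has taken for a name from the list of things; names that differ only in an ending like _2 or _b are one class to them, and where a whole thing is asked for, a point or a joint stands for the part that bears it (a point fixed in the world has none). Each returns a list of dicts, best first, with "score" (0 to 1); they miss things now and then, are a little off and sometimes report something else, mostly with a low value. They report only what shows in the picture. A call takes as long as a camera call. They do not tell look-alikes from the thing itself.
- bot.silhouettes(label, camera): "region" (400x640 bool, what is visible of it) and "location" ([column, row] in pixels, amid what is visible of it).
The state is a dict: "t": time; "q": joint angles; "joint_vel": joint speeds; "joint_torque": joint torques, N m; "eef_pos": TCP position; "tool_rot": TCP orientation; "contact_force": force on the tool from outside, world axes, zero at the start; "torque": the same for the moment, N m; "gripper_width": opening from 0.0 (shut) to 1.0 (fully open).
Only numpy, scipy, OpenCV 4.12 (cv2) and the standard library are available. Lean on these libraries where they do the work, as an engineer would, in place of code of your own. Each camera call takes 0.05 s, during which the arm holds its last target. There are 200 camera calls.

## Working session

There is one attempt and no reset: what is moved stays moved. The work goes in short steps, Python scripts to look and compute and a tool call to move; the robot and the scene stay as the last step left them, time stands still between calls to the robot, and variables do not carry over. Pictures are saved under pics/ and viewed, about 8 in all and at most 12, crops included, and the job is handed in when it is done.

Besides the shell and the picture viewer there is one more tool, called after ">>>" as name([rows], argument=value, ...), one row to a line, values as JSON. carry_out: Moves the arm, as the interface text tells. Its arguments: {"type":"object","properties":{"moves":{"type":"array"},"newtons":{"type":"number"}},"required":["moves"]}

```bash
mkdir -p pics; cat > h.py <<'E'
import numpy as np, cv2
from scipy.spatial.transform import Rotation as R
from station import bot
def rot(q): return R.from_quat([q[1],q[2],q[3],q[0]])
def att(a):
    a=np.array(a,float)
    return a if a.shape==(3,3) else rot(a).as_matrix()
def pix2plane(cam,px,z,ci=None):
    ci=ci or bot.camera_info(cam); f=200/np.tan(np.radians(ci['vertical_fov'])/2)
    px=np.atleast_2d(np.array(px,float)); d=(px-[ci['cx'],ci['cy']])/f
    u=d.copy()
    for _ in range(20): u=d/(1+ci['k1']*(u**2).sum(1,keepdims=True))
    v=np.c_[u[:,0],-u[:,1],-np.ones(len(u))]@att(ci['attitude']).T
    p=np.array(ci['position']); return p+v*((z-p[2])/v[:,2:3])
def proj(cam,P,ci=None):
    ci=ci or bot.camera_info(cam); f=200/np.tan(np.radians(ci['vertical_fov'])/2)
    c=(np.atleast_2d(P)-np.array(ci['position']))@att(ci['attitude'])
    u=np.c_[c[:,0],-c[:,1]]/-c[:,2:3]; u=u*(1+ci['k1']*(u**2).sum(1,keepdims=True))
    return u*f+[ci['cx'],ci['cy']]
def save(cam,name):
    im=bot.read_camera(cam); cv2.imwrite('pics/'+name,im[:,:,::-1]); return im
E
python3 - <<'E'
from h import *
o=bot.get_obs(); print({k:np.round(v,3) for k,v in o.items()})
for c in ('scene','top','wrist'): print(c,bot.camera_info(c)); 
a=save('top','top0.png'); 
for l in ['rake','rake_rest','tray','lump0','mug','steel_cup','graphite_paddle','spanner_17']:
    for d in bot.silhouettes(l,'top'):
        print(l,round(d['score'],2),np.round(d['location']),d['region'].sum(), np.round(pix2plane('top',d['location'],0.02)[0],3))
save('scene','scene0.png')
E
```

```text
{'t': np.float64(0.0), 'q': array([-1.253,  0.478,  0.022,  1.556, -0.012,  1.109, -0.083]), 'joint_vel': array([-0.001,  0.002, -0.002,  0.   ,  0.001, -0.   ,  0.001]), 'joint_torque': array([-1.0000e-03, -5.9644e+01,  1.6080e+00, -2.8122e+01,  1.3000e-02,
        9.0000e-03,  0.0000e+00]), 'eef_pos': array([0.279, 0.614, 0.247]), 'tool_rot': array([-0.   ,  0.211,  0.977, -0.001]), 'contact_force': array([ 0.591, -0.129,  0.38 ]), 'torque': array([-0.008, -0.006, -0.069]), 'gripper_width': np.float64(1.004)}
scene {'vertical_fov': 54.90293157326668, 'cx': 329.40330787510095, 'cy': 208.23740792154877, 'k1': 0.006918458437178133, 'position': array([-0.26108174,  0.36605963,  0.73745705]), 'attitude': array([-0.47679479, -0.22437191,  0.3821626 ,  0.75912826])}
top {'vertical_fov': 44.11035717914434, 'cx': 323.08977528189956, 'cy': 196.90894460064075, 'k1': 0.029713980423852114, 'position': array([ 0.34267321, -0.04211461,  1.43782092]), 'attitude': array([-0.69619362, -0.03910076,  0.03749441,  0.71580705])}
wrist {'vertical_fov': 61.54386829526456, 'cx': 318.06897324081376, 'cy': 2
[... 375 characters left out ...]
 0.88 [203. 202.] 962 [0.493 0.306 0.02 ]
tray 0.77 [385. 176.] 7189 [ 0.554 -0.222  0.02 ]
lump0 0.66 [328. 160.] 163 [ 0.606 -0.059  0.02 ]
lump0 0.63 [307. 240.] 128 [0.375 0.007 0.02 ]
lump0 0.62 [348. 158.] 173 [ 0.608 -0.117  0.02 ]
lump0 0.61 [329. 178.] 125 [ 0.553 -0.059  0.02 ]
lump0 0.54 [286. 213.] 176 [0.453 0.066 0.02 ]
lump0 0.53 [355. 198.] 162 [ 0.492 -0.132  0.02 ]
lump0 0.48 [355. 176.] 142 [ 0.556 -0.135  0.02 ]
mug 0.6 [234. 153.] 918 [0.632 0.215 0.02 ]
steel_cup 0.73 [471. 196.] 474 [ 0.489 -0.466  0.02 ]
graphite_paddle 0.78 [252. 248.] 781 [0.355 0.165 0.02 ]
spanner_17 0.88 [371. 246.] 453 [ 0.351 -0.174  0.02 ]
spanner_17 0.49 [355. 176.] 117 [ 0.555 -0.135  0.02 ]
```

```bash
python3 -c "
import cv2;a=cv2.imread('pics/top0.png')[100:300,150:510];cv2.imwrite('pics/t0c.png',cv2.resize(a,None,fx=2.2,fy=2.2,interpolation=2))"
```

```text
(no output)
```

View pics/t0c.png

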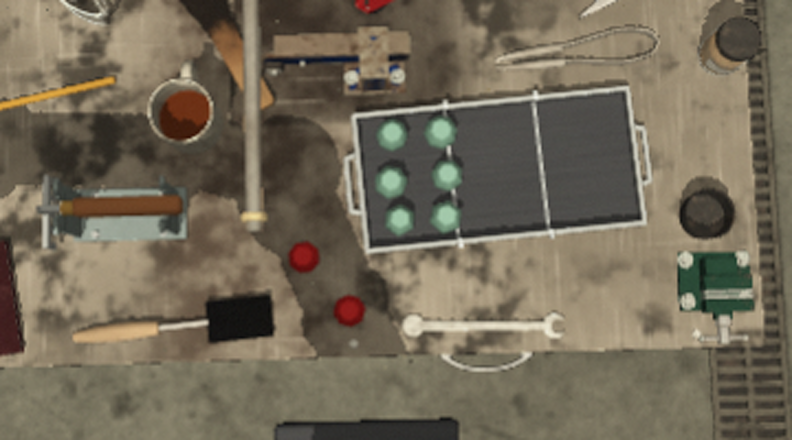

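View pics/scene0.png

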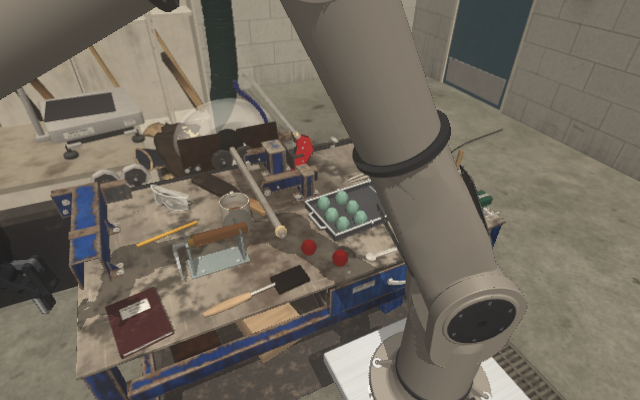

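The top view shows the rake in its rest, head to the left, with the handle at crop (60–182, 207). The tray has 2 rows of 3 lumps, with the red look-alikes outside it. An elevated pole, tip at crop (255,222), lies between the rest and the tray. The scene view agrees.

```bash
cat >> h.py <<'E'
def ray(cam,px): 
    a=pix2plane(cam,px,0.0)[0]; c=np.array(bot.camera_info(cam)['position']); d=a-c; return c,d/np.linalg.norm(d)
def tri(rays):
    A=np.zeros((3,3));b=np.zeros(3)
    for c,d in rays:
        M=np.eye(3)-np.outer(d,d);A+=M;b+=M@c
    return np.linalg.solve(A,b)
def reltool(P,q): # world point & orientation of current tool -> shift in tool axes cm
    o=bot.get_obs(); return rot(o['tool_rot']).inv().apply(np.array(P)-o['eef_pos'])*100
E
python3 - <<'E'
from h import *
t=lambda x,y:(x/2.2+150,y/2.2+100)
C=pix2plane('top',[t(353,115),t(628,88),t(646,222),t(368,250)],.027); print(C.round(3))
c=C.mean(0); ya=(C[0]+C[3]-C[1]-C[2]); print('tray',c, np.degrees(np.arctan2(-ya[0],ya[1])), np.linalg.norm(ya)/2, np.linalg.norm(C[0]+C[1]-C[2]-C[3])/2)
H=pix2plane('top',[t(60,210),t(182,205)],.103); print('handle',H.round(3), H[0]-H[1])
print('pole tip',tri([ray('top',t(255,222)),ray('scene',(280,231))]), pix2plane('top',t(255,222),.1), pix2plane('top',t(250,5),.1),pix2plane('top',t(250,5),.2))
print('mug rim', tri([ray('top',t(180,112)),ray('scene',(235,200))]))
o=bot.get_obs();print(rot(o['tool_rot']).as_matrix().round(3))
E
```

```text
[[ 0.628 -0.008  0.027]
 [ 0.653 -0.372  0.027]
 [ 0.475 -0.386  0.027]
 [ 0.448 -0.023  0.027]]
tray [ 0.55105681 -0.19714648  0.027     ] 4.109837523463865 0.36422921414744086 0.17920237452922497
handle [[0.503 0.355 0.103]
 [0.505 0.204 0.103]] [-0.00202129  0.15036891  0.        ]
pole tip [0.48655323 0.12138921 0.06265501] [[0.48166089 0.11490575 0.1       ]] [[0.7575296  0.11689924 0.1       ]] [[0.72651974 0.1050132  0.2       ]]
mug rim [0.62177324 0.20485308 0.10103208]
[[-0.911  0.413 -0.   ]
 [ 0.413  0.911 -0.   ]
 [ 0.    -0.    -1.   ]]
```

>>> carry_out([
  [[0,0,10],[-4.9,-3.15,0],8.5],
  [[0,0,20],[-9.8,-6.3,0],8.5],
  [[0,0,30],[-14.7,-9.5,0],8.5],
  [[0,0,40],[-19.6,-12.7,0],8.5],
  [[0,0,50],[-24.5,-15.9,0],8.5],
])

```text
t: 1.12
eef_pos: [0.4371, 0.3671, 0.2487]
tool_rot: [-0.0, 0.607, 0.795, 0.0]
contact_force: [0.1, 0.7, -1.2]
gripper_width: 0.995
```

>>> carry_out([
  [[0,0,8],[-5.6,1.8,0],8.5],
  [[0,0,15.6],[-11.2,3.5,0],8.5],
  [[0,0,15.6],[-11.2,3.5,0],8.5],
])

```text
t: 1.5
eef_pos: [0.503, 0.2647, 0.2489]
tool_rot: [0.001, 0.711, 0.703, 0.0]
contact_force: [0.1, -0.1, -0.1]
gripper_width: 0.995
```

```bash
python3 - <<'E'
from h import *
im=save('wrist','w1.png'); o=bot.get_obs(); print(o['eef_pos'],rot(o['tool_rot']).as_matrix().round(3), bot.camera_info('wrist'))
for l in ['rake','rake_rest']:
    for d in bot.silhouettes(l,'wrist'): 
        print(l,round(d['score'],2),np.round(d['location']),d['region'].sum())
E
```

```text
[0.50130018 0.26803902 0.24859636] [[ 0.004  1.     0.001]
 [ 1.    -0.004 -0.   ]
 [-0.     0.001 -1.   ]] {'vertical_fov': 61.54386829526456, 'cx': 318.06897324081376, 'cy': 207.33796469751428, 'k1': 0.014581864202143354, 'position': array([0.50127866, 0.35092651, 0.37497008]), 'attitude': array([ 9.86625485e-01, -1.62989503e-01,  1.95401742e-04, -2.13006695e-03])}
rake 0.85 [322. 134.] 6759
rake_rest 0.71 [309. 147.] 6307
```

View pics/w1.png

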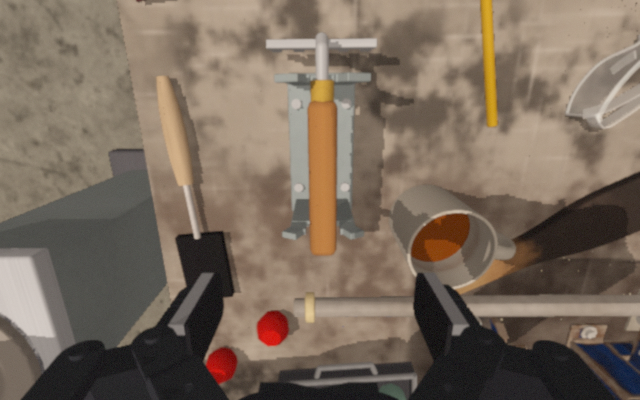

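The wrist view shows the handle from its tail at (322,254) to the ferrule at (322,80–98). The head bar is at row 44, and the mug is clear of the right-hand finger.

```bash
python3 - <<'E'
from h import *
P=pix2plane('wrist',[(322,254),(322.5,98),(322.5,80),(322,35)],.103);print(P.round(4))
print(pix2plane('wrist',[(322,44)],.06).round(4), pix2plane('wrist',[(267,45),(376,43)],.06).round(4))
print(pix2plane('wrist',[(398,200),(412,255)],.094).round(3), pix2plane('wrist',[(297,307),(630,308)],.06).round(3))
E
```

```text
[[0.5027 0.218  0.103 ]
 [0.5023 0.3508 0.103 ]
 [0.5022 0.3637 0.103 ]
 [0.5017 0.3941 0.103 ]]
[[0.5021 0.3936 0.06  ]] [[0.4555 0.3927 0.06  ]
 [0.5478 0.3944 0.06  ]]
[[0.569 0.266 0.094]
 [0.586 0.213 0.094]] [[0.476 0.132 0.06 ]
 [0.837 0.133 0.06 ]]
```

>>> carry_out([
  [[0,0,0],[3.8,0.1,4],5],
  [[0,0,0],[3.8,0.1,10],5],
  [[0,0,0],[3.8,0.1,14],5],
  [[0,0,0],[3.8,0.1,15.6],5],
  [[0,0,0],[3.8,0.1,15.6],4],
], newtons=60)

```text
t: 2.28
eef_pos: [0.5004, 0.3091, 0.092]
tool_rot: [-0.0, 0.706, 0.708, -0.001]
contact_force: [-0.4, 1.2, 0.6]
gripper_width: 0.466
```

>>> carry_out([
  [[0,0,0],[0,0,0],1.5],
  [[0,0,0],[0,0,0],1.5],
  [[0,0,0],[0,0,0],1.5],
  [[0,0,0],[0,0,0],1.5],
], newtons=80)

```text
t: 2.78
eef_pos: [0.503, 0.3093, 0.0942]
tool_rot: [0.0, 0.707, 0.707, 0.002]
contact_force: [3.0, 1.3, 7.8]
gripper_width: 0.271
```

>>> carry_out([
  [[0,0,0],[0,0,-2],1.5],
  [[0,0,0],[0,0,-6],1.5],
  [[0,0,0],[0,0,-11],1.5],
  [[0,0,0],[0,0,-15],1.5],
  [[0,0,0],[0,0,-15],1.5],
])

```text
t: 3.4
eef_pos: [0.5018, 0.3089, 0.2453]
tool_rot: [-0.0, 0.707, 0.707, 0.002]
contact_force: [-0.4, 0.3, -2.5]
gripper_width: 0.268
```

```bash
python3 - <<'E'
from h import *
im=save('wrist','w2.png'); o=bot.get_obs(); print(o['eef_pos'],o['contact_force'],rot(o['tool_rot']).as_matrix().round(3))
ci=bot.camera_info('wrist'); T=rot(o['tool_rot'])
# predicted rake tips in view: rake origin ~ TCP + x .005, z 
for n,v in dict(tail=(-.09,0,-.01),bar_l=(.09,-.047,.04),bar_r=(.09,.047,.04),tipl=(.09,-.047,.072),tipr=(.09,.047,.072)).items():
    print(n,proj('wrist',o['eef_pos']+T.apply(v),ci).round(0))
E
```

```text
[0.50066399 0.30834384 0.24302943] [ 0.634072   -0.1665992  -3.52374115] [[-0.     1.     0.   ]
 [ 1.     0.     0.001]
 [ 0.001  0.    -1.   ]]
tail [[319. 465.]]
bar_l [[217.  77.]]
bar_r [[421.  77.]]
tipl [[233.  79.]]
tipr [[404.  79.]]
```

View pics/w2.png

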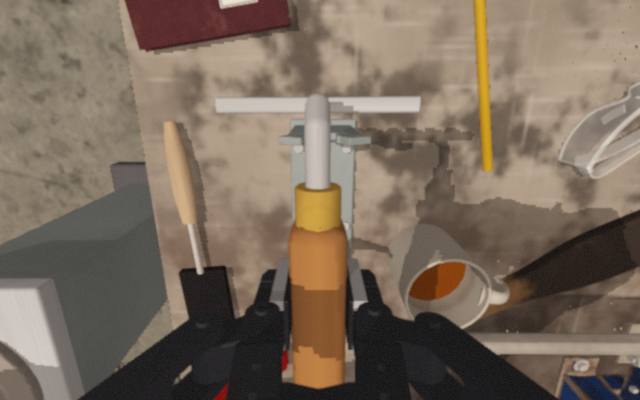

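>>> carry_out([
  [[0,0,0],[-3.5,0.3,0],1.5],
  [[0,0,0],[-8.5,0.7,0],1.5],
  [[0,0,0],[-14,1.2,0],1.5],
  [[0,0,0],[-19.5,1.7,0],1.5],
  [[0,0,-1],[-25,2.3,0],1.5],
])

```text
t: 4.08
eef_pos: [0.5222, 0.0566, 0.2403]
tool_rot: [-0.001, 0.701, 0.714, -0.002]
contact_force: [2.3, 0.7, -2.2]
gripper_width: 0.27
```

>>> carry_out([
  [[0,0,0],[-5.5,0.5,0],1.5],
  [[0,0,-1],[-11,1,0],1.5],
  [[0,0,-2],[-16,1.5,0],1.5],
  [[0,0,-3],[-19,2,0],1.5],
  [[0,0,-3],[-19,2,0],1.5],
])

```text
t: 4.7
eef_pos: [0.5455, -0.1341, 0.2403]
tool_rot: [-0.001, 0.684, 0.73, -0.002]
contact_force: [-1.1, 0.7, -2.9]
gripper_width: 0.265
```

```bash
python3 - <<'E'
from h import *
o=bot.get_obs(); im=save('wrist','w3.png');  print(o['eef_pos'],rot(o['tool_rot']).as_matrix().round(3))
ci=bot.camera_info('wrist')
for d in bot.silhouettes('lump0','wrist'): print('w',round(d['score'],2),np.round(d['location']),d['region'].sum(), pix2plane('wrist',d['location'],.028,ci).round(3))
bot.read_camera('top')
E
```

```text
[ 0.54553423 -0.13412972  0.24031646] [[-0.065  0.998 -0.004]
 [ 0.998  0.065 -0.001]
 [-0.001 -0.004 -1.   ]]
w 0.97 [264. 167.] 1243 [[ 0.488 -0.124  0.028]]
w 0.83 [376. 168.] 1346 [[ 0.603 -0.117  0.028]]
w 0.81 [379.  93.] 821 [[ 0.597 -0.045  0.028]]
w 0.74 [266.  96.] 651 [[ 0.489 -0.056  0.028]]
w 0.72 [142.  14.] 1736 [[0.379 0.006 0.028]]
w 0.64 [336. 169.] 239 [[ 0.563 -0.122  0.028]]
w 0.6 [315.  85.] 704 [[ 0.535 -0.042  0.028]]
```

View pics/w3.png

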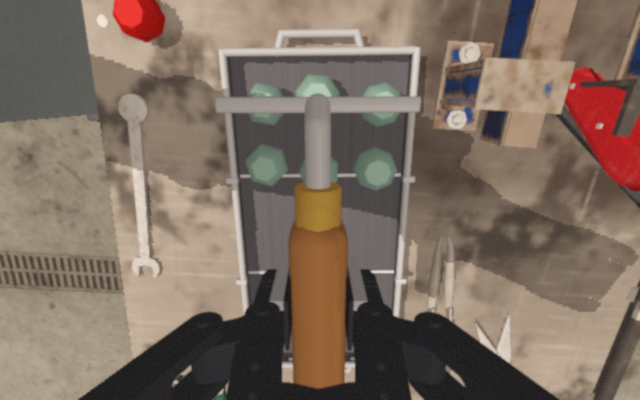

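The wrist view shows the tray and lumps under the rake head. The bar is at row 104, the rows of lumps are at rows ~93 and ~168, the +60 line is at row ~178, and the −60 line is at row ~271.

```bash
python3 - <<'E'
from h import *
ci=bot.camera_info('wrist')
C=pix2plane('wrist',[(222,51),(419,49)],.027,ci);L=pix2plane('wrist',[(246,176),(402,175)],.004,ci);M=pix2plane('wrist',[(250,272),(394,271)],.004,ci)
print(C.round(4),L.round(4),M.round(4))
ya=L.mean(0)-M.mean(0); print(np.linalg.norm(ya),np.linalg.norm(C.mean(0)-L.mean(0)),np.linalg.norm(C[1]-C[0]))
ya=C.mean(0)-M.mean(0);ya[2]=0;ya/=np.linalg.norm(ya);xa=np.array([ya[1],-ya[0],0])
c=C.mean(0)-.184*ya; c2=(L.mean(0)+M.mean(0))/2; print('yaw',np.degrees(np.arctan2(-ya[0],ya[1])),c,c2)
c=(c+c2)/2
for d in bot.silhouettes('lump0','wrist'):
    r=d['region']; cc=np.argwhere(r)[:,::-1]
    p=pix2plane('wrist',d['location'],.022,ci)[0]-c; print(d['location'], (p@xa).round(3),(p@ya).round(3), cc.min(0),cc.max(0))
B=pix2plane('wrist',[(216,105),(421,103)],.205,ci); print('bar',B.round(4),[((b-c)@xa,(b-c)@ya) for b in B])
o=bot.get_obs()['eef_pos']-c; print('tcp',o@xa,o@ya)
bot.read_camera('top')
for d in bot.silhouettes('lump0','top'):
    p=pix2plane('top',d['location'],.025)[0]-c; print('top',round(d['score'],2),d['location'].round(0) if hasattr(d['location'],'round') else d['location'], (p@xa).round(3),(p@ya).round(3))
E
```

```text
[[ 0.4486 -0.0169  0.027 ]
 [ 0.6292 -0.0025  0.027 ]] [[ 0.466  -0.1392  0.004 ]
 [ 0.6379 -0.1257  0.004 ]] [[ 0.4712 -0.2591  0.004 ]
 [ 0.6462 -0.2449  0.004 ]]
0.11972355041976852 0.12557879331840466 0.18118591801308787
yaw 4.664587787874181 [ 0.55386778 -0.19306325  0.027     ] [ 0.55530638 -0.19220425  0.004     ]
[263.5, 167.2] -0.061 0.074 [246 145] [287 185]
[376.2, 168.0] 0.057 0.072 [355 148] [396 190]
[379.3, 93.0] 0.056 0.146 [362  82] [399 126]
[265.5, 96.4] -0.055 0.144 [248  84] [282 124]
[142.5, 14.4] -0.161 0.215 [112   0] [164  41]
[336.4, 169.4] 0.015 0.071 [300 158] [337 182]
[314.8, 85.2] -0.006 0.154 [296  75] [338  97]
bar [[ 0.4935 -0.0558  0.205 ]
 [ 0.5877 -0.0482  0.205 ]] [(np.float64(-0.04976975709701165), np.float64(0.14139157081906642)), (np.float64(0.044708954424630624), np.float64(0.14129991996827335))]
tcp -0.0026761604815983392 0.06344511457477926
top 0.49 [288.1, 213.9] -0.083 0.261
top 0.47 [304.2, 239.0] -0.16 0.223
```

>>> carry_out([
  [[0,0,0],[-2,1.5,2],1.5],
  [[0,0,0],[-3.7,2.9,6],1.5],
  [[0,0,0],[-3.7,2.9,11],1.5],
  [[0,0,0],[-3.7,2.9,11],1.5],
])

```text
t: 5.5
eef_pos: [0.5761, -0.1644, 0.1288]
tool_rot: [-0.004, 0.682, 0.732, -0.002]
contact_force: [0.3, 0.4, -2.1]
gripper_width: 0.263
```

```bash
cat >> h.py <<'E'
TC=np.array([.5546,-.1926,.004]); yw=np.radians(4.66); YA=np.array([-np.sin(yw),np.cos(yw),0]); XA=np.array([np.cos(yw),np.sin(yw),0])
def tr(p): p=np.asarray(p)-TC; return np.array([p@XA,p@YA,p[2]]).round(4)
E
python3 - <<'E'
from h import *
o=bot.get_obs(); im=save('wrist','w4.png');  print(tr(o['eef_pos']),o['eef_pos'],rot(o['tool_rot']).as_matrix().round(3))
ci=bot.camera_info('wrist')
for d in bot.silhouettes('lump0','wrist'):
    cc=np.argwhere(d['region'])[:,::-1]; print(round(d['score'],2),tr(pix2plane('wrist',d['location'],.022,ci)[0]),cc.min(0),cc.max(0))
E
```

```text
[0.0237 0.0264 0.1248] [ 0.57612377 -0.16436676  0.12881837] [[-0.071  0.997 -0.008]
 [ 0.997  0.071  0.002]
 [ 0.002 -0.008 -1.   ]]
0.96 [-0.0555  0.131   0.018 ] [157  21] [227  88]
0.96 [-0.0038  0.1384  0.018 ] [238   7] [307  82]
0.76 [-0.0002  0.0626  0.018 ] [250 131] [305 191]
0.7 [0.0571 0.0647 0.018 ] [331 126] [394 189]
0.65 [-0.0604  0.0698  0.018 ] [166 119] [233 182]
0.58 [0.0584 0.1309 0.018 ] [339  22] [404  92]
```

View pics/w4.png

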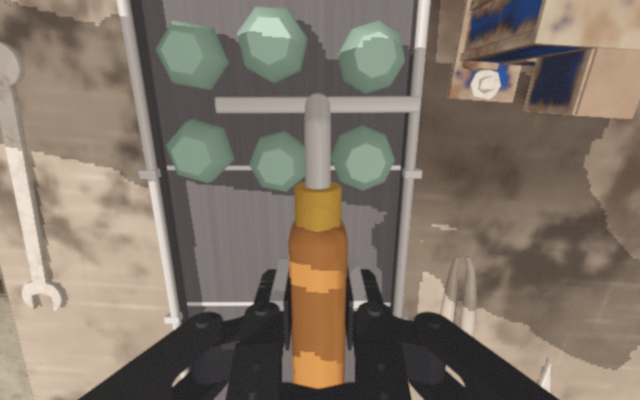

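The bar at row 104 sits in the gap between the rows (rows 92–119), and the head covers the middle and right lumps. I'll lower it with a 2 mm correction.

>>> carry_out([
  [[0,0,0],[-0.2,0,0.5],1.5],
  [[0,0,0],[-0.2,0,2],1.5],
  [[0,0,0],[-0.2,0,3.5],1.5],
  [[0,0,0],[-0.2,0,4.6],1.5],
  [[0,0,0],[-0.2,0,4.6],1.5],
])

```text
t: 6.22
eef_pos: [0.5782, -0.168, 0.0849]
tool_rot: [-0.001, 0.682, 0.731, -0.001]
contact_force: [-0.4, 1.0, -1.9]
gripper_width: 0.264
```

>>> carry_out([
  [[0,0,-0.5],[-1,0,0.3],1.5],
  [[0,0,-0.5],[-3,0,0.3],1.5],
  [[0,0,-0.5],[-5.5,0,0.3],1.5],
  [[0,0,-0.5],[-8,0,0.3],1.5],
  [[0,0,-0.5],[-10.5,0,0.3],1.5],
])

```text
t: 6.85
eef_pos: [0.5862, -0.2757, 0.0837]
tool_rot: [0.0, 0.679, 0.734, -0.0]
contact_force: [-0.5, 1.4, -2.4]
gripper_width: 0.261
```

>>> carry_out([
  [[0,0,0],[-2.5,0,0],1.5],
  [[0,0,0],[-5,0,0],1.5],
  [[0,0,0],[-7,0,0],1.5],
  [[0,0,0],[-8.5,0,0],1.5],
  [[0,0,0],[-9,0,0],1.5],
])

```text
t: 7.48
eef_pos: [0.5931, -0.3639, 0.0833]
tool_rot: [0.0, 0.679, 0.734, -0.0]
contact_force: [-1.5, 1.7, -2.5]
gripper_width: 0.266
```

```bash
cat > look.py <<'E'
from h import *
import sys
o=bot.get_obs(); im=save('wrist',sys.argv[1]);  print(tr(o['eef_pos']),o['eef_pos'],o['contact_force'].round(1))
ci=bot.camera_info('wrist')
for d in bot.silhouettes('lump0','wrist'):
    cc=np.argwhere(d['region'])[:,::-1]; print('w',round(d['score'],2),tr(pix2plane('wrist',d['location'],.022,ci)[0]),cc.min(0),cc.max(0))
bot.read_camera('top')
for d in bot.silhouettes('lump0','top'): print('top',round(d['score'],2),tr(pix2plane('top',d['location'],.025)[0]))
E
python3 look.py w5.png
```

```text
[ 0.0245 -0.1739  0.0793] [ 0.59312908 -0.3639321   0.08330614] [-1.5  1.7 -2.5]
w 0.73 [ 0.0573 -0.1188  0.018 ] [335 112] [414 186]
w 0.62 [-0.0065 -0.1171  0.018 ] [223 112] [296 183]
top 0.68 [-0.082   0.2636  0.021 ]
top 0.67 [0.0018 0.1378 0.021 ]
top 0.67 [ 0.0605 -0.1134  0.021 ]
top 0.53 [0.0595 0.1323 0.021 ]
top 0.52 [-0.0577  0.1279  0.021 ]
top 0.5 [-0.1697  0.2158  0.021 ]
top 0.45 [0.0228 0.035  0.021 ]
```

>>> carry_out([
  [[0,0,0],[0.5,0,0],1.5],
  [[0,0,0],[0.5,0,-4],1.5],
  [[0,0,0],[0.5,0,-8],1.5],
  [[0,0,0],[5.5,0,-8],1.5],
  [[0,0,0],[11,0,-8],1.5],
])

```text
t: 8.3
eef_pos: [0.5849, -0.2518, 0.1641]
tool_rot: [0.001, 0.679, 0.734, 0.0]
contact_force: [0.4, 1.6, -1.7]
gripper_width: 0.269
```

>>> carry_out([
  [[0,0,0],[5.5,0.1,0],1.5],
  [[0,0,0],[10.5,0.2,0],1.5],
  [[0,0,0],[14,0.2,0],1.5],
  [[0,0,0],[15.5,0.2,2],1.5],
  [[0,0,0],[15.5,0.2,3],1.5],
])

```text
t: 8.93
eef_pos: [0.5742, -0.0957, 0.1325]
tool_rot: [-0.001, 0.677, 0.736, 0.0]
contact_force: [-0.6, -0.1, -2.1]
gripper_width: 0.26
```

```bash
python3 look.py w6.png
```

```text
[0.0274 0.095  0.1285] [ 0.57416536 -0.09573583  0.13254872] [-0.6 -0.1 -2.1]
w 0.93 [-0.0582  0.1311  0.018 ] [170 132] [231 188]
w 0.91 [0.0553 0.1324 0.018 ] [332 133] [390 192]
w 0.88 [-0.1573  0.2087  0.018 ] [0 0] [60 72]
w 0.86 [-0.0068  0.139   0.018 ] [242 122] [304 182]
w 0.86 [-0.0632  0.0723  0.018 ] [176 210] [235 266]
top 0.67 [-0.072   0.2652  0.021 ]
top 0.65 [ 0.0584 -0.1111  0.021 ]
top 0.54 [ 0.0017 -0.119   0.021 ]
top 0.41 [-0.0566  0.0583  0.021 ]
```

View pics/w6.png

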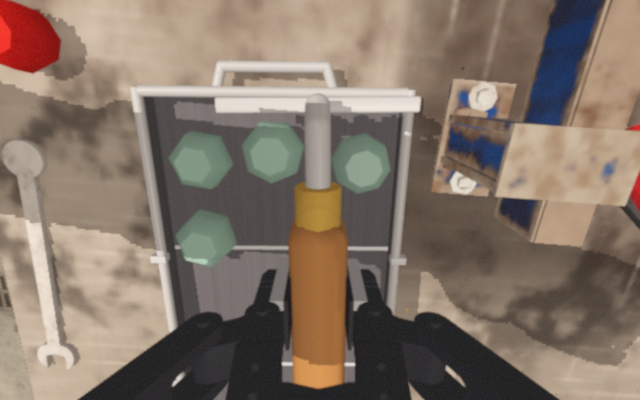

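The bar is at row 104 and the rim's inner edge at row ~98, so the tines would nearly hit the wall. I'll shift back 5.5 mm before lowering. Lump A-left, at (205,238), is still beyond the +60 line.

>>> carry_out([
  [[0,0,0],[-0.55,-0.1,0.5],1.5],
  [[0,0,0],[-0.55,-0.1,2],1.5],
  [[0,0,0],[-0.55,-0.1,3.5],1.5],
  [[0,0,0],[-0.55,-0.1,4.8],1.5],
  [[0,0,0],[-0.55,-0.1,4.8],1.5],
])

```text
t: 9.75
eef_pos: [0.5731, -0.1036, 0.0837]
tool_rot: [-0.001, 0.679, 0.734, -0.001]
contact_force: [-0.5, -0.4, -2.1]
gripper_width: 0.261
```

>>> carry_out([
  [[0,0,0],[-1,0,0],1.5],
  [[0,0,0],[-3,0,0],1.5],
  [[0,0,0],[-5.5,0,0],1.5],
  [[0,0,0],[-8,0,0],1.5],
  [[0,0,0],[-10.5,0,0],1.5],
])

```text
t: 10.38
eef_pos: [0.5823, -0.2113, 0.0859]
tool_rot: [0.001, 0.679, 0.734, 0.0]
contact_force: [1.1, 1.0, -3.7]
gripper_width: 0.264
```

>>> carry_out([
  [[0,0,0],[-2,0,0],1.5],
  [[0,0,0],[-3.5,0,0],1.5],
  [[0,0,0],[-4,0,0],1.5],
  [[0,0,0],[-3.5,0,0],1.5],
  [[0,0,0],[-3.5,0,-3],1.5],
])

```text
t: 11.0
eef_pos: [0.5837, -0.2407, 0.1132]
tool_rot: [-0.003, 0.678, 0.735, -0.001]
contact_force: [-0.2, -1.1, -1.7]
gripper_width: 0.265
```

>>> carry_out([
  [[0,0,0],[0,0,-5],1.5],
  [[0,0,0],[0,0,-10],1.5],
  [[0,0,0],[0,0,-13],1.5],
  [[0,0,0],[0,0,-13],1.5],
])

```text
t: 11.5
eef_pos: [0.5866, -0.2428, 0.2479]
tool_rot: [0.002, 0.678, 0.735, 0.001]
contact_force: [0.9, -0.7, -2.2]
gripper_width: 0.266
```

```bash
python3 look.py w7.png
```

```text
[ 0.0278 -0.0527  0.2439] [ 0.58661967 -0.24282416  0.24785226] [ 0.9 -0.7 -2.2]
w 0.98 [-0.0082 -0.0039  0.018 ] [265 113] [305 151]
w 0.73 [ 0.0547 -0.0006  0.018 ] [330 112] [367 149]
w 0.72 [-0.0119 -0.1139  0.018 ] [270 215] [294 249]
w 0.59 [-0.0644  0.073   0.018 ] [202  21] [249  70]
w 0.57 [ 0.0633 -0.1148  0.018 ] [341 214] [361 250]
w 0.3 [-0.1988  0.0334  0.018 ] [72  0] [114 185]
top 0.71 [-0.087   0.2624  0.021 ]
top 0.62 [-0.0538  0.1294  0.021 ]
top 0.46 [-0.0515  0.0756  0.021 ]
top 0.43 [-0.1687  0.2142  0.021 ]
top 0.34 [0.1161 0.3963 0.021 ]
```

View pics/w7.png

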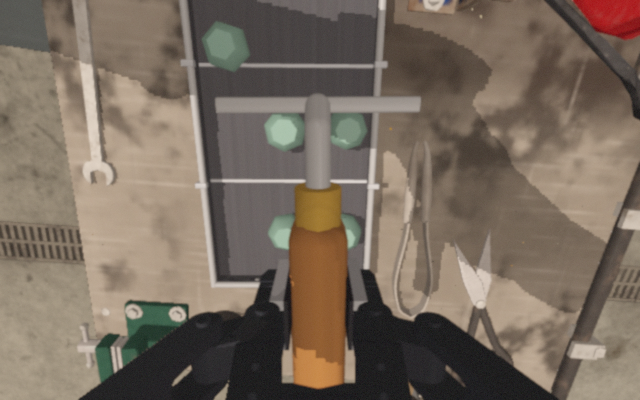

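The wrist view confirms two lumps per third: A-left at (226,46), one pair at (285/348,131) and one at (282/350,232). The sixth, B-left, shows in the top camera. Now I'll carry the rake back.

>>> carry_out([
  [[0,0,1],[4,-0.3,0],1.5],
  [[0,0,2],[9.5,-0.6,0],1.5],
  [[0,0,3],[15,-1,0],1.5],
  [[0,0,4],[20.5,-1.4,0],1.5],
  [[0,0,4.5],[26,-1.8,0],1.5],
])

```text
t: 12.32
eef_pos: [0.5455, 0.0161, 0.2439]
tool_rot: [-0.001, 0.707, 0.707, -0.001]
contact_force: [0.6, 0.4, -2.2]
gripper_width: 0.266
```

```bash
cat > avg.py <<'E'
from h import *
P=[];Y=[]
for i in range(5):
    bot.read_camera('top'); o=bot.get_obs(); P.append(o['eef_pos']); Y.append(rot(o['tool_rot']).as_rotvec()); M=rot(o['tool_rot']).as_matrix(); print(np.degrees(np.arctan2(-M[0,0],M[1,0])).round(2),end=' ')
m=np.mean(P,0); print(m.round(4),np.std(P,0).round(4), M.round(3))
print('shift world', (np.array([.5025,.3085,.0935])-m).round(4))
E
python3 avg.py
```

```text
0.53 0.61 0.42 0.2 0.03 [0.5454 0.0193 0.2438] [0.0006 0.0042 0.0003] [[-0.001  1.    -0.002]
 [ 1.     0.001 -0.001]
 [-0.001 -0.002 -1.   ]]
shift world [-0.0429  0.2892 -0.1503]
```

>>> carry_out([
  [[0,0,0],[5.5,-0.8,0],1.5],
  [[0,0,0],[11,-1.6,0],1.5],
  [[0,0,0],[16.5,-2.5,0],1.5],
  [[0,0,0],[22,-3.4,0],1.5],
  [[0,0,0],[27,-4.3,0],1.5],
])

```text
t: 13.2
eef_pos: [0.5041, 0.2844, 0.2448]
tool_rot: [0.0, 0.708, 0.706, -0.0]
contact_force: [0.6, 0.6, -1.8]
gripper_width: 0.259
```

>>> carry_out([
  [[0,0,0],[1.5,0,0],1.5],
  [[0,0,0],[1.5,0,0],1.5],
  [[0,0,0],[1.5,0,0],1.5],
])

```text
t: 13.58
eef_pos: [0.5048, 0.2964, 0.2451]
tool_rot: [0.001, 0.708, 0.706, -0.001]
contact_force: [0.1, -0.2, -2.0]
gripper_width: 0.261
```

```bash
python3 avg.py; python3 - <<'E'
from h import *
save('wrist','w8.png')
a=cv2.imread('pics/w2.png');b=cv2.imread('pics/w8.png'); cv2.imwrite('pics/cmp.png',cv2.resize(np.hstack([a[60:260,180:480],b[60:260,180:480]]),None,fx=1.33,fy=1.33))
# shift of background between w2 and w8 (rest + mug area)
f=lambda i:np.float32(cv2.cvtColor(i,6))
for r in [(0,280,340,470),(110,200,90,200),(110,260,225,300-80)]:
    y0,y1,x0,x1=r
    if x1>x0: print(r,cv2.phaseCorrelate(f(a)[y0:y1,x0:x1].copy(),f(b)[y0:y1,x0:x1].copy()))
E
```

```text
-0.23 -0.2 -0.17 -0.13 -0.1 [0.5044 0.2973 0.2453] [0.0002 0.0006 0.0001] [[ 0.002  1.     0.   ]
 [ 1.    -0.002 -0.   ]
 [-0.     0.    -1.   ]]
shift world [-0.0019  0.0112 -0.1518]
(0, 280, 340, 470) ((0.554834576910622, -0.15818126764779095), 0.3444809118906657)
(110, 200, 90, 200) ((1.1116481844043307, 2.3054721586547586), 0.12682529873318144)
```

View pics/cmp.png

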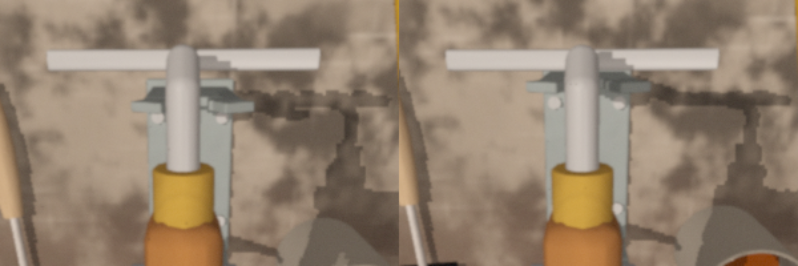

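The comparison shows the rest's neck plate about 15 px (11 mm) too high in the right-hand picture and about 3 px to the left. That matches the state reading, so I'll shift +1.15 cm and −0.2 cm and lower.

>>> carry_out([
  [[0,0,0],[1.1,-0.2,2],1.5],
  [[0,0,0],[1.1,-0.2,6],1.5],
  [[0,0,0],[1.1,-0.2,10],1.5],
  [[0,0,0],[1.1,-0.2,12],1.5],
  [[0,0,0],[1.1,-0.2,12],1.5],
])

```text
t: 14.5
eef_pos: [0.4998, 0.3101, 0.1225]
tool_rot: [-0.0, 0.707, 0.707, -0.002]
contact_force: [-0.0, -0.9, -2.5]
gripper_width: 0.264
```

```bash
python3 avg.py
```

```text
0.04 0.03 0.02 0.01 0.01 [0.5019 0.3108 0.1255] [0.0005 0.0002 0.0008] [[-0.     1.     0.002]
 [ 1.     0.     0.001]
 [ 0.001  0.002 -1.   ]]
shift world [ 0.0006 -0.0023 -0.032 ]
```

>>> carry_out([
  [[0,0,0],[-0.2,0.05,1.2],1.5],
  [[0,0,0],[-0.2,0.05,2.2],1.5],
  [[0,0,0],[-0.2,0.05,2.8],1.5],
  [[0,0,0],[-0.2,0.05,3.1],1.5],
  [[0,0,0],[-0.2,0.05,3.1],1.5],
])

```text
t: 15.38
eef_pos: [0.503, 0.3082, 0.0944]
tool_rot: [0.0, 0.707, 0.707, 0.001]
contact_force: [4.9, 0.5, -1.8]
gripper_width: 0.263
```

>>> carry_out([
  [[0,0,0],[0,0,0.1],1.5],
  [[0,0,0],[0,0,0.1],3],
  [[0,0,0],[0,0,0.1],4.5],
  [[0,0,0],[0,0,0.1],5],
  [[0,0,0],[0,0,0.1],5],
])

```text
t: 16.0
eef_pos: [0.5019, 0.3083, 0.0931]
tool_rot: [-0.0, 0.707, 0.707, -0.0]
contact_force: [0.6, -0.2, 0.3]
gripper_width: 0.587
```

>>> carry_out([
  [[0,0,0],[0,0,-1.5],5],
  [[0,0,0],[0,0,-5],5],
  [[0,0,0],[0,0,-10],5],
  [[0,0,0],[-3,0,-15],5],
  [[0,0,0],[-5,0,-15],5],
])

```text
t: 16.62
eef_pos: [0.5048, 0.2579, 0.2485]
tool_rot: [0.001, 0.708, 0.707, 0.004]
contact_force: [0.4, -0.6, 0.6]
gripper_width: 0.587
```

```bash
python3 look.py w9.png; python3 - <<'E'
from h import *
for l in ['mug','steel_cup','graphite_paddle','spanner_17']:
    for d in bot.silhouettes(l,'top')[:1]: print(l,round(d['score'],2),np.round(d['location']))
save('top','top9.png')
a=cv2.imread('pics/w9.png');b=cv2.imread('pics/top9.png')[100:300,150:510]
cv2.imwrite('pics/end.png',np.hstack([cv2.resize(a,(352,220)),cv2.resize(b,(396,220))]))
E
```

```text
[-0.0131  0.4531  0.2445] [0.50477782 0.25794429 0.24852903] [ 0.4 -0.6  0.6]
w 0.94 [-0.0917  0.2616  0.018 ] [256 308] [284 343]
top 0.71 [ 0.0622 -0.01    0.021 ]
top 0.71 [-0.0642  0.0693  0.021 ]
top 0.7 [-0.0531  0.1276  0.021 ]
top 0.7 [-0.1685  0.2162  0.021 ]
top 0.64 [-0.0792  0.2625  0.021 ]
top 0.5 [ 0.0014 -0.002   0.021 ]
top 0.5 [-0.0049 -0.1283  0.021 ]
top 0.43 [ 0.0627 -0.1128  0.021 ]
mug 0.91 [233. 152.]
steel_cup 0.63 [475. 197.]
graphite_paddle 0.57 [256. 250.]
spanner_17 0.71 [471. 196.]
```

View pics/end.png

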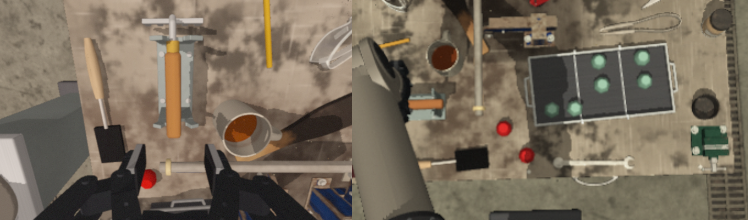

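The final pictures show two lumps per third, the rake in its rest, and the bystanders unmoved. I'll make a quick numeric check of the rake seat and then hand in.

```bash
python3 - <<'E'
from h import *
im=save('wrist','w10.png'); h=cv2.cvtColor(im,cv2.COLOR_RGB2HSV)
w1=cv2.cvtColor(cv2.imread('pics/w1.png'),cv2.COLOR_BGR2HSV)
from scipy import ndimage as N
for nm,x,cy in (('start',w1,None),('now',h,None)):
    m=(x[...,0]<14)&(x[...,0]>6)&(x[...,1]>140)&(x[...,2]>80); m[:,:280]=0;m[:,370:]=0
    l,n=N.label(m); k=np.argmax(N.sum(m,l,range(1,n+1)))+1; c=np.argwhere(l==k)[:,::-1]
    p=np.array([c[c[:,1]<c[:,1].min()+20].mean(0),c[c[:,1]>c[:,1].max()-20].mean(0),[320,c[:,1].min()],[320,c[:,1].max()]])
    ci=bot.camera_info('wrist')
    if nm=='start': ci['position']=np.array([0.50127866,0.35092651,0.37497008]);ci['attitude']=np.array([9.86625485e-01,-1.62989503e-01,1.95401742e-04,-2.13006695e-03])
    print(nm,pix2plane('wrist',p,.103,ci).round(4).tolist())
E
```

```text
start [[0.5148, 0.2826, 0.103], [0.5148, 0.2826, 0.103], [0.5027, 0.286, 0.103], [0.5027, 0.2791, 0.103]]
now [[0.5135, 0.2625, 0.103], [0.5135, 0.2625, 0.103], [0.5029, 0.2664, 0.103], [0.5029, 0.2578, 0.103]]
```

```bash
python3 - <<'E'
from h import *
for nm,f in (('start','w1.png'),('now','w10.png')):
    x=cv2.imread('pics/'+f); lab=cv2.cvtColor(x,cv2.COLOR_BGR2LAB).astype(int)
    m=np.uint8((lab[...,2]>150)&(lab[...,1]>140)); m[:,:290]=0;m[:,375:]=0
    n,l,s,c=cv2.connectedComponentsWithStats(m); k=1+np.argmax(s[1:,4]); print(s[k])
    q=np.argwhere(l==k)[:,::-1]; t,b=q[:,1].min(),q[:,1].max()
    p=[q[q[:,1]<t+20].mean(0),q[q[:,1]>b-20].mean(0),[320,t],[320,b]]
    ci=bot.camera_info('wrist')
    if nm=='start': ci['position']=np.array([0.50127866,0.35092651,0.37497008]);ci['attitude']=np.array([9.86625485e-01,-1.62989503e-01,1.95401742e-04,-2.13006695e-03])
    P=pix2plane('wrist',p,.103,ci); print(nm,P.round(4).tolist(), np.degrees(np.arctan2(*(P[0]-P[1])[:2])).round(2))
E
```

```text
[ 308  101   28  155 4049]
start [[0.504, 0.3377, 0.103], [0.5047, 0.2234, 0.103], [0.5028, 0.3451, 0.103], [0.5025, 0.2133, 0.103]] -0.32
[ 306   95   29  160 4275]
now [[0.5024, 0.333, 0.103], [0.5033, 0.218, 0.103], [0.5026, 0.3403, 0.103], [0.503, 0.2082, 0.103]] -0.45
```

```bash
python3 -c "
from station import bot
print(bot.get_obs()['t'],bot.hand_in())"
```

```text
the job is handed in; nothing more can be done
17.125 None
```

The lumps now lie two in each third of the tray, and the rake is back in its rest. I handed the job in at 17.1 s of the 61 s allowed; no verdict is reported.

I took the rake from its rest and pulled the middle and +x (robot's far-side) lumps of the front row into the far third. I then pulled the matching two of the back row into the middle third, hung the rake back and moved the gripper clear.

**Lumps:** my last measurements of y along the tray (thirds split at ±60 mm) were:

| Third | y of the two lumps |
|---|---|
| +y | about 69–73 mm and 128 mm |
| Middle | about -2 mm and -10 mm |
| -y | about -113 mm and -128 mm |

The tightest is the lump at 69–73 mm, about 10 mm inside its third. One top-camera reading during the work put it at 58 mm, while an arm partly blocked the view. Every clearer view put it past the line.

**Rake:** its handle measured within about 5 mm and 0.15° of where it started. The gripper let go within about 1–2 mm of where it first gripped. My first colour-mask check of this failed on a bad mask, so I redid it.

**Bystanders:** the mug, steel cup, graphite paddle and spanner look unmoved in the last pictures. The network's best match for the spanner was wrong, as it pointed at the steel cup, so I checked the spanner by eye only. The cup and paddle detections also shifted by about 4 pixels (roughly 10–15 mm). That is within how far off the networks can be, and the arm never went near the cup.

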